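# Lay out the rework bench round the circuit board

## Task

Set out the bench for work on the circuit board in its holder (left, right, front and behind are as the robot sees them; the holder and the blue bin stay where they are). Stand the small parts box in the middle of the gap between the board holder and the blue bin, in line with the holder's centre and with its long side running front to back, and set the flat tin centred on top of it; stand the large solvent dispenser behind the holder, centred, with a gap of about 30 mm, and the small dropper bottle beside the holder on the side away from the bin, centred, again with a gap of about 30 mm. Leave everything upright, do not bump the board or its holder, and leave the eyepiece, screwdriver and mug where they are.

Things in the scene. Friction and masses are not known exactly. Their poses are not given: they have to be found in the camera images.
- board: Board holder, fixed to the bench: dark steel base 90 mm (x, front to back) by 120 mm (y, left to right), with an aluminium rail along its left and its right edge and a green circuit board between them; 28 mm high in all. Origin: centre of the underside. Its x axis points away from the robot (towards 'behind'), y to the robot's left; it is turned only a few degrees. It stands to the left or to the right of the bin.
- bin: Blue open plastic bin with small parts in it, fixed to the bench: 120 by 120 mm, 50 mm high. Origin: centre of the underside. It stands 260 to 320 mm (centre to centre) from the board holder, on the holder's left or right, nearly on the holder's own y axis (up to 5 mm off), and may be turned up to about 15 degrees.
- box: Small closed parts box, loose: black with a grey lid, 70 mm (its x) by 46 mm (its y), 34 mm high, lid fixed shut, flat top 68 by 44 mm, about 120 g. Origin: centre of the underside, z up. Take it across the 46 mm sides.
- tin: Flat round metal tin, loose, lid fixed shut: 40 mm diameter, 16 mm high, about 50 g, lying flat. Origin: centre of the underside.
- dispenser: Large solvent dispenser, loose, closed: light blue round bottle, 54 mm diameter up to 62 mm height, narrowing to a steel pump cap 36 mm in diameter from 72 to 112 mm height (the top); about 220 g, standing. Origin: centre of the underside.
- dropper: Small dropper bottle, loose, closed: light blue round body 32 mm diameter up to 54 mm height, then a thin white conical nozzle up to 88 mm; about 60 g, standing. Origin: centre of the underside.
- eyepiece: Bystander, loose: black microscope eyepiece standing upright, 38 mm diameter, 58 mm high, on a foot 30 mm in diameter. Origin: centre of the underside. Not to be moved.
- screwdriver: Bystander, loose: screwdriver with black handle lying on the bench at the robot's left, 170 mm long along its x. Not to be moved.
- mug: Bystander, loose: white mug at the robot's right, 80 mm diameter, 90 mm high, handle on its +y side. Origin: centre of the underside. Not to be moved.
Things that resemble listed ones, but are neither listed nor needed, are in the scene too. Leave any green or purple look-alike of the dropper alone. Leave any brown look-alike of the dispenser alone.

How it is judged:
By the outcome, as a careful person would: the job done as asked, in the order asked, and still so for the second after the job is handed in, with the robot touching nothing.
It also fails if it takes over 104 s, if anything falls off the work surface, if the arm or the gripper's body presses on something with over 40 N, if the wrist force passes 120 N, or if a joint passes its speed limit or range.

## Robot

A 6-joint arm with a two-finger parallel gripper is mounted at the origin on the work surface. World frame = base frame: x ahead of the robot, y to its left, z up, the work surface at z = 0. Lengths are in m, angles in rad, forces in N, time in s.
With the tool pointing down it reaches from about 0.3 to 0.875 m from the base axis. Payload 6.4 kg.
Tool frame: the origin (TCP) lies on the centre line of the jaws, within the pads' length; the fingertips stand 17 mm ahead of it and the grasp point (between the pads) lies 2 mm behind it; x points along the fingers, y is the direction in which the jaws open and shut, and the axes are right-handed (so a half turn about x gives the same grasp; the last joint's range is limited). The gripper opens to 85 mm and grips with 20 to 120 N. Pads are 22 mm wide; open, the fingers measure 114 mm over their backs; the gripper's body (76 mm by 85 mm) begins 54 mm behind the grasp point. The pads swing forward as they close: fully open they stand 13 mm farther back than shut.
Start: joints at [1.013, 0.181, 1.607, -0, 1.354, -0.206], TCP at [0.198, 0.54, 0.22] pointing down, gripper open.
Joint ranges: [-2.99, 2.99], [-0.89, 2.07], [0.3, 2.58], [-1.14, 4.28], [0, 2.63], [-3.12, 3.12]. Speed limits (rad/s): [2.57, 2.57, 3.01, 3.14, 3.14, 3.14].

## Interface

Orientations are given as a 3x3 rotation matrix whose columns are the frame's x, y, z axes.
In Python, from plant import robot, vision gives the robot as it stands.
- The arm moves only by the shell command python3 -m creep 'ROWS' [OPENING] [FORCE]. ROWS is JSON, a list of rows, each a list of 4 numbers: the shift along the tool's x, y, z in mm, then the turn about the tool's x in degrees. In form: [[x, y, z, roll], ...]. A call has 1 to 12 rows; each row shifts and turns the pose as measured when the row begins, along the tool's axes as they then stand; what a row does not reach is not made up. A row lasts 1/12 s, in which the tool goes at most 41.7 mm and 7.16 degrees, less where a joint would pass 70% of its speed; a pose out of reach is approached as far as the arm can. A call is refused whole if a number of a shift passes 41.7 or a number of a turn 7.16, either way. A call with a gripper value outside its range is refused whole. OPENING is the closure, from 0 (fully open) to 1 (shut), set as the call begins (- or left out, the last holds). The fingers move at their own pace and stop on an object; FORCE is the grip in N (left out, the last holds). Time passes only in rows, so rows that do not move let the fingers close. It gives the time, the measured TCP pose, the force and the opening at its end, in the units of the state.
- robot.get_obs(): the state, without advancing time (a new reading comes with each control period).
- vision.grab_frame(name): name is "side" or "top" or "wrist"; returns a dict with "pixels" (400x640x3 uint8, red, green, blue), "mtx" (3x3 intrinsics, pixels), "R" (3x3) and "t" (3): a world point X has camera coordinates R X + t. Camera axes: x right, y down, z forward; pixel columns grow to the right and rows downward; lengths in m; the calibration is good to about 2 mm. A picture is of the moment at which its call begins. There is no depth.
- robot.close_job(): hands the job in, once; it reports no verdict.
The state is a dict: "time": time; "qpos": joint angles; "joint_velocities": joint speeds; "tau": joint torques, N m; "tcp_pos": TCP position; "tcp_rot": TCP orientation; "ft_force": force on the tool from outside, world axes, zero at the start; "torque": the same for the moment, N m; "finger_gap": finger opening in m.
Only numpy, scipy, OpenCV 4.12 (cv2) and the standard library are available. Lean on these libraries where they do the work, as an engineer would, in place of code of your own. Each camera call takes 0.05 s, during which the arm holds its last target. There are 200 camera calls.

## Working session

There is one attempt and no reset: what is moved stays moved. The work goes in short steps, Python scripts to look and compute and a shell command to move; the robot and the scene stay as the last step left them, time stands still between calls to the robot, and variables do not carry over. Pictures are saved under pics/ and viewed, about 12 in all and at most 16, crops included, and the job is handed in when it is done.

```bash
ls; mkdir -p pics
python3 - <<'E'
from plant import robot, vision
import cv2, numpy as np
o=robot.get_obs(); print(o['time'],o['tcp_pos'],np.round(o['tcp_rot'],3),o['finger_gap'])
for n in ['top','side','wrist']:
    f=vision.grab_frame(n); cv2.imwrite(f'pics/{n}0.png',f['pixels'][:,:,::-1]); np.savez(f'{n}0.npz',**{k:f[k] for k in('pixels','mtx','R','t')})
    R=f['R'];print(n,f['mtx'].round(1).tolist(),(-R.T@f['t']).round(3),R[2].round(3))
E
```

```text
pics
0.0 [0.19781293 0.53927934 0.2195716 ] [[-0.001  0.345  0.939]
 [-0.002  0.939 -0.345]
 [-1.    -0.002 -0.   ]] 0.08521467998663768
top [[491.0, 0.0, 332.2], [0.0, 491.0, 203.7], [0.0, 0.0, 1.0]] [ 0.358 -0.012  1.459] [ 0.136  0.018 -0.991]
side [[497.3, 0.0, 316.2], [0.0, 497.3, 205.9], [0.0, 0.0, 1.0]] [ 0.309 -0.897  0.896] [ 0.172  0.701 -0.693]
wrist [[277.8, 0.0, 322.3], [0.0, 277.8, 202.2], [0.0, 0.0, 1.0]] [0.125 0.566 0.373] [ 0.282 -0.105 -0.954]
```

View pics/top0.png

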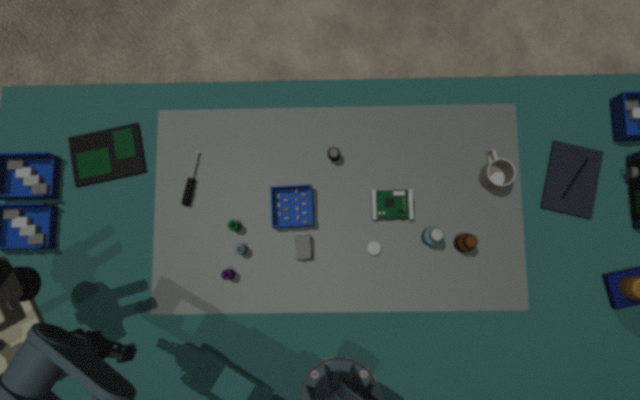

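View pics/side0.png

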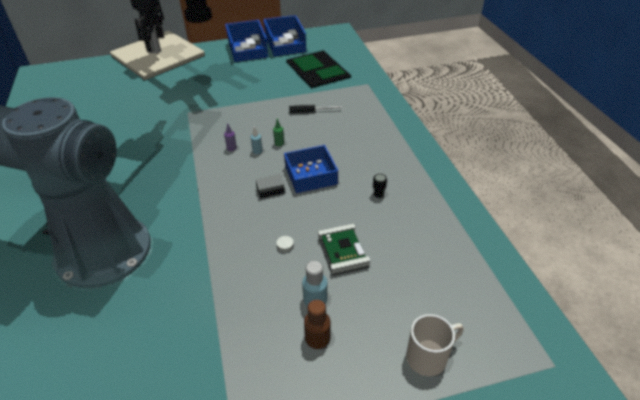

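The top view shows the bin at (294,207), the holder at (393,205), the box at (304,248) and the tin at (374,248).
- Dropper candidates: light blue (242,249), green (235,226) and purple (229,274). I choose light blue.
- Dispenser candidates: light blue (432,236) and brown (466,242). I choose light blue.

The bin is on the holder's left, so the dropper goes to its right.

```bash
cat > h.py <<'E'
import numpy as np, cv2
def load(n): return np.load(n+'.npz')
def ray(f,uv,z):
    uv=np.atleast_2d(np.float64(uv)); d=np.c_[uv,np.ones(len(uv))]@np.linalg.inv(f['mtx']).T@f['R']
    c=-f['R'].T@f['t']; return c+d*((z-c[2])/d[:,2])[:,None]
def proj(f,X):
    p=(np.atleast_2d(X)@f['R'].T+f['t'])@f['mtx'].T; return p[:,:2]/p[:,2:]
def grab(name,out):
    from plant import vision
    f=vision.grab_frame(name); np.savez(out+'.npz',**{k:f[k] for k in('pixels','mtx','R','t')})
    cv2.imwrite(f'pics/{out}.png',f['pixels'][:,:,::-1]); return f
def blobs(f,lo,hi,roi=None,minA=15):
    hsv=cv2.cvtColor(f['pixels'],cv2.COLOR_RGB2HSV); m=cv2.inRange(hsv,np.array(lo),np.array(hi))
    if roi: k=np.zeros_like(m); a,b,c,d=roi; k[b:d,a:c]=1; m=m*k
    cs,_=cv2.findContours(m,cv2.RETR_EXTERNAL,cv2.CHAIN_APPROX_NONE)
    return [c for c in sorted(cs,key=cv2.contourArea,reverse=True) if cv2.contourArea(c)>=minA]
E
python3 - <<'E'
from h import *
f=load('top0'); p=f['pixels']; hsv=cv2.cvtColor(p,cv2.COLOR_RGB2HSV)
for u,v in [(300,246),(304,250),(374,248),(432,238),(436,234),(242,249),(294,190),(378,205),(395,205),(340,230)]: print((u,v),hsv[v,u])
roi=(170,120,520,300)
for n,lo,hi in [('blue',(105,150,60),(125,255,255)),('green',(45,90,30),(80,255,255)),('ltblue',(85,45,60),(104,255,255))]:
    for c in blobs(f,lo,hi,roi): r=cv2.minAreaRect(c); print(n,cv2.contourArea(c),np.round(r[0],1),np.round(r[1],1),round(r[2],1), ray(f,r[0],0)[0].round(3))
c=cv2.resize(p[140:290,215:485],None,fx=2.9,fy=2.9,interpolation=cv2.INTER_CUBIC); cv2.imwrite('pics/crop1.png',c[:,:,::-1])
E
```

```text
(300, 246) [54 13 97]
(304, 250) [45 16 96]
(374, 248) [ 30   4 135]
(432, 238) [23 12 87]
(436, 234) [ 30  14 127]
(242, 249) [90 61 83]
(294, 190) [113 122  67]
(378, 205) [ 69 137  65]
(395, 205) [ 71 147  59]
(340, 230) [ 60  12 106]
blue 1214.5 [292.  206.4] [39.6 40. ] 87.0 [0.552 0.135 0.   ]
green 612.5 [392.  204.5] [25. 30.] 90.0 [ 0.553 -0.165  0.   ]
green 73.5 [233.6 225.4] [11.4  8.9] 33.7 [0.497 0.31  0.   ]
ltblue 98.0 [429.6 236.8] [18.3 14.5] 71.6 [ 0.455 -0.273  0.   ]
ltblue 36.0 [239.  248.5] [ 9. 10.] 90.0 [0.428 0.293 0.   ]
ltblue 31.0 [518. 136.] [32.  2.] 90.0 [ 0.757 -0.552  0.   ]
```

View pics/crop1.png

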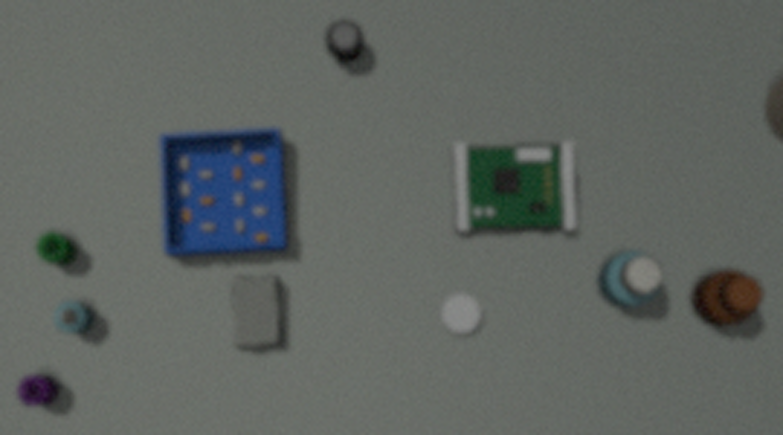

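The crop confirms the light-blue dropper at crop (72,316), next to the green and purple ones. The light-blue dispenser is at (632,278), next to the brown one. Next I move the wrist camera over the middle for a closer measurement.

```bash
python3 -m creep '[[0,0,0,-6.7],[0,0,0,-6.7],[0,0,0,-6.7],[0,-37.6,15.5,0],[0,-37.6,15.5,0],[0,-37.6,15.5,0],[0,-37.6,15.5,0],[0,-37.6,15.5,0],[0,-37.6,15.5,0],[0,-37.6,15.5,0],[0,-37.6,15.5,0],[0,-37.6,15.5,0]]' 0 ; python3 -m creep '[[0,-37.6,15.5,0],[0,-37.6,15.5,0],[0,-37.6,15.5,0],[0,-37.6,15.5,0],[0,0,0,0],[0,0,0,0]]'
python3 -c "
from h import *
grab('wrist','w1')"
```

```text
time: 1.15
tcp_pos: [0.3417, 0.1977, 0.2151]
tcp_rot: [[-0.005, -0.032, 0.999], [-0.004, 0.999, 0.032], [-1.0, -0.004, -0.005]]
ft_force: [1.3, 0.9, -0.3]
finger_gap: 0.0854
time: 1.65
tcp_pos: [0.4104, 0.0368, 0.2161]
tcp_rot: [[-0.001, -0.021, 1.0], [-0.006, 1.0, 0.021], [-1.0, -0.006, -0.001]]
ft_force: [-0.8, -0.3, -0.4]
finger_gap: 0.0852
```

View pics/w1.png

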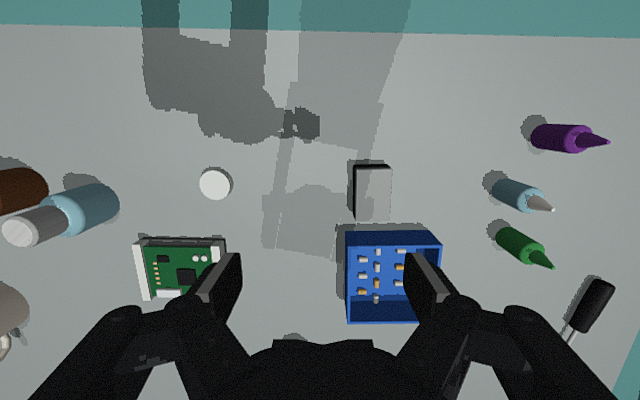

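Run:
```python
from h import *
f=load('w1'); p=f['pixels']; hsv=cv2.cvtColor(p,cv2.COLOR_RGB2HSV)
for u,v in [(373,195),(368,175),(410,190),(330,190),(215,183),(140,270),(216,254),(190,245),(350,233),(80,205)]: print((u,v),hsv[v,u])
c=blobs(f,(0,0,205),(180,30,255),(190,160,240,205))
for k in c[:1]: e=cv2.fitEllipse(k); print('tin',e,ray(f,e[0],.016)[0])
for c in blobs(f,(105,110,40),(125,255,255),(320,200,460,340))[:1]:
    r=cv2.boxPoints(cv2.minAreaRect(c)); print('bin',r.round(1).tolist())
for c in blobs(f,(85,45,60),(104,255,255),(0,140,600,300))[:4]:
    r=cv2.minAreaRect(c); print('lt',r)
cv2.imwrite('pics/crop2.png',cv2.resize(p[150:335,120:452],None,fx=2.4,fy=2.4,interpolation=cv2.INTER_CUBIC)[:,:,::-1])
```

```text
(373, 195) [ 72   8 157]
(368, 175) [ 72   9 138]
(410, 190) [ 86  12 166]
(330, 190) [ 85  10 149]
(215, 183) [ 53   5 208]
(140, 270) [ 48   6 207]
(216, 254) [ 60   5 207]
(190, 245) [135  23  45]
(350, 233) [109 237  69]
(80, 205) [98 76 90]
tin ((214.08131408691406, 184.8048095703125), (26.305225372314453, 29.587142944335938), 123.21312713623047) [ 0.42348056 -0.10646422  0.016     ]
bin [[345.0, 230.0], [442.0, 230.0], [442.0, 323.0], [345.0, 323.0]]
lt ((79.85002136230469, 209.0500030517578), (45.53679656982422, 78.10824584960938), 71.56504821777344)
lt ((516.9000244140625, 193.70001220703125), (49.64070510864258, 27.280029296875), 26.56505012512207)
```

View pics/crop2.png

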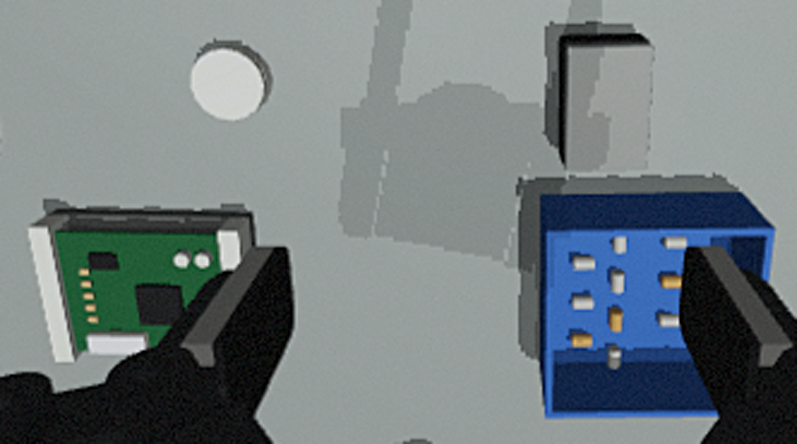

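The crop shows these, all in crop pixels:
- **Box lid:** corners (566,46), (652,44), (648,170), (568,170).
- **Rails:** outer front corners (30,227) and (239,231), rear right corner (53,361).
- **Bin rim:** corners (543,232), (774,229), (547,416).

Run:
```python
from h import *
f=load('w1'); t=load('top0'); F=lambda q:np.array(q)/2.4+[120,150]; T=lambda q:np.array(q)/2.9+[215,140]
b=ray(f,F([(566,46),(652,44),(648,170),(568,170)]),.034); print('box',b.round(4).tolist(),b.mean(0),[np.linalg.norm(b[i]-b[i-1]).round(4) for i in range(4)], np.degrees(np.arctan2(*(b[3]-b[0]+b[2]-b[1])[1::-1])))
h=ray(f,F([(30,227),(239,231),(53,361)]),.028); print('holder',h.round(4).tolist(),'c',((h[1]+h[2])/2).round(4),np.linalg.norm(h[1]-h[0]),np.linalg.norm(h[2]-h[0]))
n=ray(f,F([(543,232),(774,229),(547,416)]),.05); print('bin',n.round(4).tolist(),'c',((n[1]+n[2])/2).round(4),np.linalg.norm(n[1]-n[0]),np.linalg.norm(n[2]-n[0]))
h=ray(t,T([(456,142),(574,141),(576,232),(458,232)]),.028);print('holderT',h.round(4).tolist(),h.mean(0))
n=ray(t,T([(162,134),(281,129),(287,248),(167,254)]),.05);print('binT',n.round(4).tolist(),n.mean(0))
print('tinT',ray(t,T((461.5,313.5)),.016))
n=ray(t,T([(233,277),(276,275),(281,346),(238,349)]),.034);print('boxT',n.round(4).tolist(),n.mean(0))
```

```text
box [[0.3953, 0.0761, 0.034], [0.3933, 0.1196, 0.034], [0.4617, 0.124, 0.034], [0.4627, 0.081, 0.034]] [0.42823654 0.10019176 0.034     ] [np.float64(0.0676), np.float64(0.0436), np.float64(0.0685), np.float64(0.043)] 3.9322140129592036
holder [[0.5068, -0.221, 0.028], [0.5064, -0.1024, 0.028], [0.5965, -0.2235, 0.028]] c [ 0.5515 -0.1629  0.028 ] 0.11861110631598179 0.08974403161293924
bin [[0.4919, 0.0677, 0.05], [0.4872, 0.1892, 0.05], [0.61, 0.0756, 0.05]] c [0.5486 0.1324 0.05  ] 0.12161606852976435 0.11830606349685531
holderT [[0.5965, -0.1051, 0.028], [0.5956, -0.2247, 0.028], [0.5028, -0.2235, 0.028], [0.5045, -0.1049, 0.028]] [ 0.54985412 -0.1645314   0.028     ]
binT [[0.6058, 0.1915, 0.05], [0.6089, 0.0716, 0.05], [0.4888, 0.0665, 0.05], [0.4846, 0.186, 0.05]] [0.5470304  0.12893303 0.05      ]
tinT [[ 0.4231361  -0.10720071  0.016     ]]
boxT [[0.462, 0.1219, 0.034], [0.4633, 0.0787, 0.034], [0.3925, 0.0742, 0.034], [0.3901, 0.1171, 0.034]] [0.42699549 0.09794162 0.034     ]
```

Both views agree to within about 3 mm:
- **Holder:** (0.551, -0.164), yaw about 0.
- **Bin:** (0.548, 0.131).
- **Box:** (0.428, 0.099), yaw 3.9°.
- **Tin:** (0.423, -0.107).

The box target is therefore (0.551, -0.016). I go to the box now.

```bash
python3 -m creep '[[0,31,9.3,0],[0,31,9.3,0],[0,0,0,-2.7],[35,0,0,0],[35,0,0,0],[35,0,0,0],[30,0,0,0],[0,0,0,0],[0,0,0,0]]'
```

```text
time: 2.45
tcp_pos: [0.4252, 0.1144, 0.0786]
tcp_rot: [[0.005, -0.089, 0.996], [-0.005, 0.996, 0.089], [-1.0, -0.005, 0.004]]
ft_force: [0.6, -0.7, 0.6]
finger_gap: 0.0856
```

```bash
python3 -m creep '[[0,-14,1,1.2],[0,0,0,0],[0,0,0,0]]'; python3 -m creep '[[30,0,0,0],[20,0,0,0],[0,0,0,0],[0,0,0,0]]'
```

```text
time: 2.7
tcp_pos: [0.4277, 0.1034, 0.0822]
tcp_rot: [[0.007, -0.073, 0.997], [-0.004, 0.997, 0.073], [-1.0, -0.005, 0.006]]
ft_force: [-0.3, 0.9, -1.0]
finger_gap: 0.0853
time: 3.03
tcp_pos: [0.4349, 0.1054, 0.039]
tcp_rot: [[0.022, -0.076, 0.997], [-0.004, 0.997, 0.076], [-1.0, -0.006, 0.022]]
ft_force: [-1.1, -0.5, -0.4]
finger_gap: 0.0858
```

```bash
python3 -m creep '[[0,-5,-6,0],[0,0,0,0],[0,0,0,0]]'; python3 -m creep '[[8,0,0,0],[0,0,0,0],[0,0,0,0]]'
```

```text
time: 3.28
tcp_pos: [0.431, 0.1002, 0.0427]
tcp_rot: [[0.027, -0.077, 0.997], [-0.004, 0.997, 0.077], [-1.0, -0.006, 0.026]]
ft_force: [0.5, -0.5, 0.5]
finger_gap: 0.0855
time: 3.53
tcp_pos: [0.433, 0.1, 0.0364]
tcp_rot: [[0.032, -0.077, 0.997], [-0.004, 0.997, 0.077], [-0.999, -0.007, 0.031]]
ft_force: [0.0, -0.2, 0.1]
finger_gap: 0.0856
```

```bash
python3 -m creep '[[0,0,0,0],[0,0,0,0],[0,0,0,0],[0,0,0,0]]';  python3 -m creep '[[12,0,-5,0],[0,0,0,0],[0,0,0,0]]'; python3 -c "
from plant import robot
o=robot.get_obs();print(o['qpos'],o['joint_velocities'],o['tau'])"
```

```text
time: 3.87
tcp_pos: [0.433, 0.1, 0.0362]
tcp_rot: [[0.031, -0.076, 0.997], [-0.004, 0.997, 0.077], [-1.0, -0.006, 0.031]]
ft_force: [-0.3, 0.5, 0.2]
finger_gap: 0.0851
time: 4.12
tcp_pos: [0.4291, 0.0995, 0.0243]
tcp_rot: [[0.032, -0.076, 0.997], [-0.004, 0.997, 0.077], [-0.999, -0.007, 0.032]]
ft_force: [0.4, 0.2, 0.9]
finger_gap: 0.0855
[-0.04060527  0.16065349  2.0962128  -0.00382398  0.85242702 -1.68557225] [-0.00168814  0.01307381  0.02251806 -0.00087378 -0.00074681 -0.00045066] [ 1.39858760e-01 -3.27147210e+01 -2.38927335e+01 -9.48630361e-03
 -5.12794498e-02 -2.92143246e-03]
```

```bash
python3 -m creep '[[0,0,0,0],[0,0,0,0],[0,0,0,0],[0,0,0,0],[0,0,0,0],[0,0,0,0]]' 1 40; python3 -m creep '[[-20,0,0,0],[-30,0,0,0],[-30,0,0,0],[0,0,0,0],[0,0,0,0]]'
```

```text
time: 4.62
tcp_pos: [0.4305, 0.0995, 0.0259]
tcp_rot: [[0.034, -0.077, 0.996], [-0.004, 0.997, 0.077], [-0.999, -0.007, 0.034]]
ft_force: [0.4, 0.2, 0.3]
finger_gap: 0.0125
time: 5.03
tcp_pos: [0.4263, 0.0999, 0.108]
tcp_rot: [[0.03, -0.076, 0.997], [-0.004, 0.997, 0.076], [-1.0, -0.006, 0.03]]
ft_force: [-0.3, 0.1, -0.3]
finger_gap: 0.0005
```

```bash
python3 -m creep '[[0,0,0,0]]' 0;python3 -m creep '[[-30,0,0,0],[-30,0,-30,0],[-20,0,-30,0],[0,0,0,0],[0,0,0,0]]' 0; python3 -c "
from h import *
grab('wrist','w2')"
```

```text
time: 5.12
tcp_pos: [0.4268, 0.0999, 0.1084]
tcp_rot: [[0.032, -0.076, 0.997], [-0.004, 0.997, 0.076], [-0.999, -0.007, 0.032]]
ft_force: [0.1, 0.5, 0.3]
finger_gap: 0.0108
time: 5.53
tcp_pos: [0.3609, 0.0953, 0.1844]
tcp_rot: [[0.024, -0.076, 0.997], [-0.004, 0.997, 0.076], [-1.0, -0.006, 0.023]]
ft_force: [0.6, 0.3, -1.0]
finger_gap: 0.0721
```

View pics/w2.png

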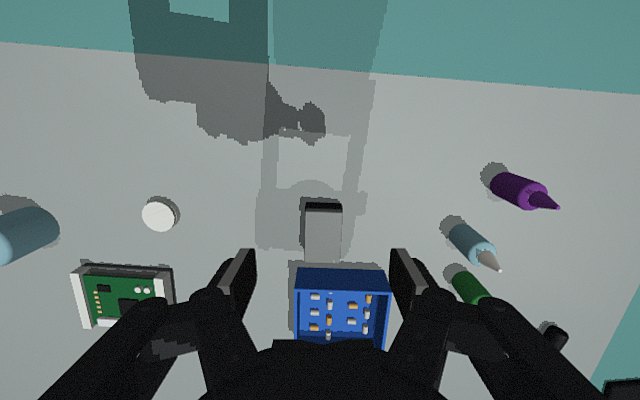

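The box at (323,236) is centred between the fingers, so I compute whether it has moved and where the TCP projects.

Run:
```python
from h import *
from plant import robot
f=load('w2');p=f['pixels']
b=ray(f,[(305,212),(341,212),(342,262),(307,262)],.034);print(b.round(4).tolist(),b.mean(0))
print(-f['R'].T@f['t'],f['R'][2]); o=robot.get_obs(); R=o['tcp_rot']
print('tcp px',proj(f,[o['tcp_pos'],np.array(o['tcp_pos'])+R[:,0]*.017]), 'cam in tool',np.array(R).T@(-f['R'].T@f['t']-o['tcp_pos']))
print('boxproj at old', proj(f,[(.428,.099,.034),(.395,.0765,.034),(.395,.1195,.034)]))
print(proj(load('w1'),[(0.4104,.0368,.216)]))
n=ray(f,[(295,270)],.05);print('bin corner',n)
c=cv2.resize(p[190:350,60:400],None,fx=2.35,fy=2.35,interpolation=cv2.INTER_CUBIC);cv2.imwrite('pics/crop3.png',c[:,:,::-1])
```

```text
[[0.3965, 0.0768, 0.034], [0.3932, 0.1186, 0.034], [0.4591, 0.1263, 0.034], [0.4625, 0.083, 0.034]] [0.42781585 0.10117518 0.034     ]
[0.27987004 0.09005761 0.33617793] [ 0.32248371  0.01859517 -0.94639235]
tcp px [[322.50369856 247.42422121]
 [322.50090406 235.83915535]] cam in tool [-1.53864435e-01 -7.95708583e-06 -7.77912749e-02]
boxproj at old [[321.95003127 237.81113377]
 [304.77539776 210.81448181]
 [341.62541498 213.50380292]]
[[322.51150965 247.61258848]]
bin corner [[0.46481059 0.06977871 0.05      ]]
```

View pics/crop3.png

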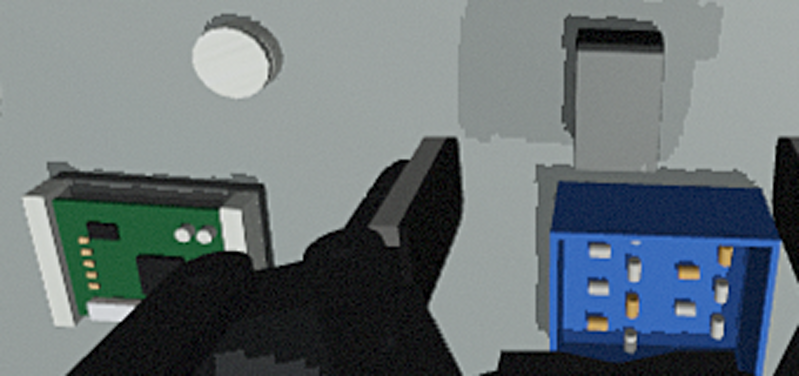

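The box hasn't moved. The finger geometry in both wrist views puts the open tips about 24 mm behind the reported TCP instead of ahead of it: gap 85 mm over 164 px gives a depth of 0.145 m against 0.170 m expected. So I closed above the box. I'll go about 28 mm lower in reported z and watch the force.

```bash
python3 -m creep '[[30,0,20,0],[30,0,20,0],[30,0,18,0],[30,0,0,0],[0,0,0,0],[0,0,0,0]]' 0; python3 -c "
from h import *
grab('side','s1')
f=load('s1');print(proj(f,[(.428,.1,.034)]))
c=cv2.resize(f['pixels'][110:260,190:390],None,fx=4,fy=4,interpolation=cv2.INTER_CUBIC);cv2.imwrite('pics/s1c.png',c[:,:,::-1])"
```

```text
time: 6.08
tcp_pos: [0.4264, 0.0994, 0.0556]
tcp_rot: [[0.021, -0.075, 0.997], [-0.004, 0.997, 0.075], [-1.0, -0.005, 0.021]]
ft_force: [0.4, -0.8, 1.0]
finger_gap: 0.0852
[[269.26764098 181.25526806]]
```

View pics/s1c.png

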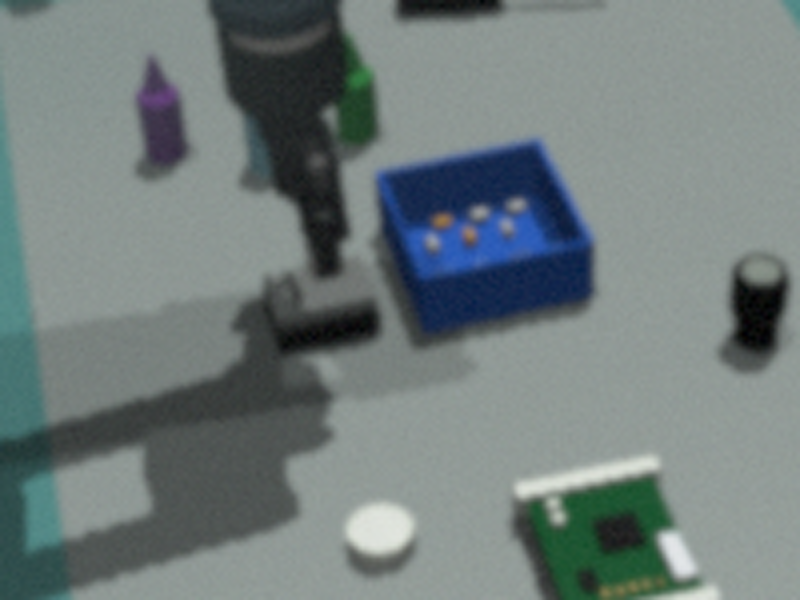

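```bash
python3 -c "
from h import *
f=load('s1')
for z in (.05,.06,.07,.08,.09): print(z,proj(f,[(.428,.053,z)]))"; python3 -m creep '[[20,0,1,0],[18,0,1,0],[0,0,0,0],[0,0,0,0]]' 0
```

```text
0.05 [[272.23262292 188.12909868]]
0.06 [[271.91607281 185.19591694]]
0.07 [[271.59603714 182.23043767]]
0.08 [[271.27245803 179.23212447]]
0.09 [[270.94527628 176.200429  ]]
time: 6.47
tcp_pos: [0.4309, 0.0996, 0.0203]
tcp_rot: [[0.024, -0.075, 0.997], [-0.004, 0.997, 0.075], [-1.0, -0.006, 0.023]]
ft_force: [0.0, -0.0, 0.5]
finger_gap: 0.0858
```

The side view puts the open tip at z about 0.08–0.085 with a reported TCP of 0.0556. That confirms the offset of about +27 mm.

```bash
python3 -m creep '[[13,0,-3,0],[12,0,0,0],[0,0,0,0],[0,0,0,0]]' 0;  python3 -m creep '[[0,0,0,0],[0,0,0,0],[0,0,0,0],[0,0,0,0],[0,0,0,0]]' 1 40
```

```text
time: 6.8
tcp_pos: [0.4331, 0.0993, 0.0015]
tcp_rot: [[0.033, -0.076, 0.997], [-0.004, 0.997, 0.076], [-0.999, -0.007, 0.033]]
ft_force: [-1.0, 0.5, 1.0]
finger_gap: 0.0857
time: 7.22
tcp_pos: [0.4367, 0.0994, 0.0068]
tcp_rot: [[0.041, -0.076, 0.996], [-0.005, 0.997, 0.077], [-0.999, -0.008, 0.041]]
ft_force: [-0.7, 0.0, -0.9]
finger_gap: 0.0439
```

```bash
python3 -m creep '[[-20,0,0,0],[-30,0,0,0],[-30,0,0,0],[0,0,0,4.4],[0,0,0,0]]' 1 60;  python3 -m creep '[[0,-23,23,0],[0,-23,23,0],[0,-23,23,0],[0,-23,23,0],[0,-12,12,0],[0,0,0,0],[0,0,0,0]]'
```

```text
time: 7.63
tcp_pos: [0.431, 0.0998, 0.089]
tcp_rot: [[0.036, 0.003, 0.999], [-0.004, 1.0, -0.003], [-0.999, -0.004, 0.036]]
ft_force: [-0.2, -0.7, -0.6]
finger_gap: 0.0432
time: 8.22
tcp_pos: [0.5361, -0.0074, 0.0893]
tcp_rot: [[0.031, -0.014, 0.999], [-0.003, 1.0, 0.014], [-1.0, -0.003, 0.031]]
ft_force: [-0.7, -0.3, -2.4]
finger_gap: 0.0433
```

```bash
python3 -c "
from h import *
f=grab('wrist','w3')
c=cv2.resize(f['pixels'][170:350,90:490],None,fx=2,fy=2,interpolation=cv2.INTER_CUBIC);cv2.imwrite('pics/w3c.png',c[:,:,::-1])"
```

```text
(no output)
```

View pics/w3c.png

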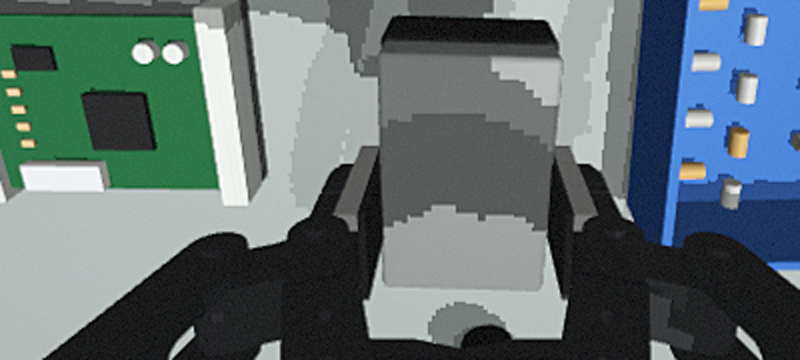

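The box is held squarely, with its lid corners at crop (380,55), (560,55), (545,290), (383,287). The holder's left rail is visible, with its outer corners at (228,10) and (248,204).

Run:
```python
from h import *
from plant import robot
f=load('w3'); F=lambda q:np.float64(q)/2+[90,170]
o=[(-.034,-.022,0),(-.034,.022,0),(.034,.022,0),(.034,-.022,0)]
ok,rv,tv=cv2.solvePnP(np.float64(o),F([(380,55),(560,55),(545,290),(383,287)]),f['mtx'],None)
R=f['R'].T@cv2.Rodrigues(rv)[0]; c=f['R'].T@(tv.ravel()-f['t']); print('box top',c.round(4),R.round(3).tolist())
T=robot.get_obs()['tcp_pos']; print('tcp',T,'rel',c-T)
h=ray(f,F([(228,10),(248,204)]),.028);print('rail',h.round(4).tolist(),'mid',h.mean(0))
```

```text
box top [ 0.53   -0.0069  0.1137] [[0.999, 0.006, -0.036], [-0.005, 1.0, 0.012], [0.036, -0.011, 0.999]]
tcp [ 0.53577289 -0.00715189  0.08924648] rel [-0.00579207  0.00027242  0.02448559]
rail [[0.5069, -0.101, 0.028], [0.5953, -0.1033, 0.028]] mid [ 0.55110613 -0.10214004  0.028     ]
```

```bash
python3 -m creep '[[20,-8,16,0],[20,0,0,0],[0,0,0,0],[0,0,0,0]]'
```

```text
time: 8.6
tcp_pos: [0.5499, -0.0112, 0.048]
tcp_rot: [[0.027, -0.02, 0.999], [-0.001, 1.0, 0.021], [-1.0, -0.002, 0.027]]
ft_force: [1.0, 0.3, -0.7]
finger_gap: 0.0429
```

```bash
python3 -m creep '[[14,-6,5,1.5],[12,0,0,0],[0,0,0,0],[0,0,0,0]]'
```

```text
time: 8.93
tcp_pos: [0.5536, -0.0138, 0.0233]
tcp_rot: [[0.026, 0.001, 1.0], [-0.0, 1.0, -0.001], [-1.0, -0.0, 0.026]]
ft_force: [1.6, 0.2, -1.2]
finger_gap: 0.0431
```

```bash
python3 -m creep '[[6,-3.5,3.5,0],[0,0,0,0],[0,0,0,0]]'; python3 -m creep '[[5,0,0,0],[0,0,0,0],[0,0,0,0]]'
```

```text
time: 9.18
tcp_pos: [0.5577, -0.0167, 0.0186]
tcp_rot: [[0.028, -0.002, 1.0], [-0.001, 1.0, 0.002], [-1.0, -0.001, 0.028]]
ft_force: [0.9, 0.4, -0.8]
finger_gap: 0.0433
time: 9.43
tcp_pos: [0.5586, -0.0169, 0.0142]
tcp_rot: [[0.029, -0.002, 1.0], [-0.001, 1.0, 0.002], [-1.0, -0.001, 0.029]]
ft_force: [0.1, 0.3, -1.4]
finger_gap: 0.0432
```

```bash
python3 -m creep '[[4,0,-2,0],[0,0,0,0],[0,0,0,0]]';python3 -m creep '[[2.5,0,0,0],[0,0,0,0],[0,0,0,0]]'
```

```text
time: 9.68
tcp_pos: [0.5566, -0.017, 0.0099]
tcp_rot: [[0.03, -0.002, 1.0], [-0.001, 1.0, 0.002], [-1.0, -0.001, 0.03]]
ft_force: [-0.6, -0.1, -0.8]
finger_gap: 0.0429
time: 9.93
tcp_pos: [0.5565, -0.017, 0.007]
tcp_rot: [[0.029, -0.002, 1.0], [-0.001, 1.0, 0.002], [-1.0, -0.001, 0.029]]
ft_force: [0.3, -0.0, -2.1]
finger_gap: 0.0431
```

```bash
python3 -m creep '[[1.5,0,0,0],[0,0,0,0]]'; python3 -m creep '[[0,0,0,0],[0,0,0,0],[0,0,0,0],[0,0,0,0],[-15,0,0,0],[-30,0,0,0],[-35,0,0,0],[-35,0,0,0],[0,0,0,0],[0,0,0,0]]' 0; python3 -c "
from h import *
f=grab('wrist','w4')"
```

```text
time: 10.1
tcp_pos: [0.5568, -0.017, 0.0067]
tcp_rot: [[0.029, -0.002, 1.0], [-0.001, 1.0, 0.002], [-1.0, -0.001, 0.029]]
ft_force: [0.4, 0.0, -0.7]
finger_gap: 0.0429
time: 10.93
tcp_pos: [0.5519, -0.0166, 0.1243]
tcp_rot: [[0.025, -0.002, 1.0], [-0.0, 1.0, 0.002], [-1.0, -0.0, 0.025]]
ft_force: [-0.8, 0.0, -0.1]
finger_gap: 0.0855
```

View pics/w4.png

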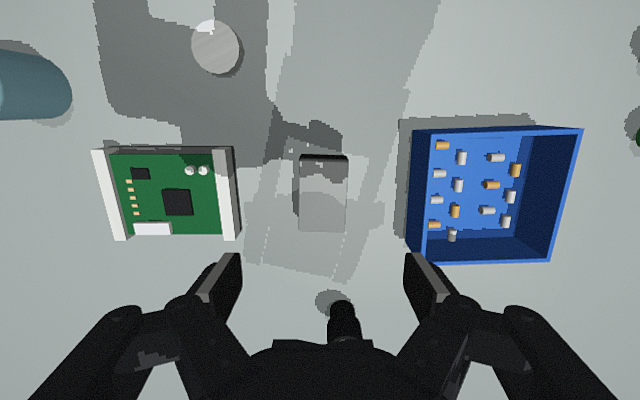

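The view shows the box standing at (323,195) between the holder (167,193) and the bin (495,195). The tin is at (214,47) and the eyepiece foot near (340,315). I check the placing with subpixel corners.

Run:
```python
from h import *
f=load('w4'); g=cv2.cvtColor(f['pixels'],cv2.COLOR_RGB2GRAY)
def cs(pts): return cv2.cornerSubPix(g,np.float32(pts)[:,None],(4,4),(-1,-1),(3,50,.01))[:,0]
for n,z,pts in [('box',.034,[(300,160),(348,160),(346,231),(299,231)]),('hold',.028,[(92,150),(228,150),(241,239),(116,240)]),('bin',.05,[(413,131),(582,128),(549,262),(421,265)])]:
    s=cs(pts)
    for lab,q in (('eye',np.float64(pts)),('sub',s)):
        w=ray(f,q,z); d=(w[3]-w[0]+w[2]-w[1]); print(n,lab,q.round(1).tolist(),'c',w.mean(0).round(4),'sides',[round(np.linalg.norm(w[i]-w[i-1]),4) for i in range(4)],'yaw',np.degrees(np.arctan2(d[1],d[0])).round(2))
        if n!='box' and lab=='eye': print(w[:,:2].round(4).tolist())
c=blobs(f,(0,0,190),(180,40,255),(180,10,250,85));
e=cv2.fitEllipse(c[0]);print('tin',e,ray(f,e[0],.016))
```

```text
Traceback (most recent call last):
cv2.error: OpenCV(4.12.0) :-1: error: (-5:Bad argument) in function 'cornerSubPix'
> Overload resolution failed:
>  - Layout of the output array corners is incompatible with cv::Mat
>  - Expected Ptr<cv::UMat> for argument 'corners'
```

```bash
cat > m.py <<'E'
from h import *
def meas(name,items,tin=None):
    f=load(name); g=cv2.cvtColor(f['pixels'],cv2.COLOR_RGB2GRAY)
    def cs(pts): return cv2.cornerSubPix(g,np.ascontiguousarray(np.float32(pts).reshape(-1,1,2)),(4,4),(-1,-1),(3,50,.01))[:,0]
    for n,z,pts in items:
        for lab,q in (('eye',np.float64(pts)),('sub',cs(pts))):
            w=ray(f,q,z); d=(w[3]-w[0]+w[2]-w[1]); print(n,lab,q.round(1).tolist(),'c',w.mean(0).round(4),'sides',[round(float(np.linalg.norm(w[i]-w[i-1])),4) for i in range(4)],'yaw',np.degrees(np.arctan2(d[1],d[0])).round(2))
    return f
E
python3 - <<'E'
from m import *
f=meas('w4',[('box',.034,[(300,160),(348,160),(346,231),(299,231)]),('hold',.028,[(92,150),(228,150),(241,239),(116,240)]),('bin',.05,[(413,131),(582,128),(549,262),(421,265)])])
c=blobs(f,(0,0,190),(180,40,255),(180,10,250,85))
e=cv2.fitEllipse(c[0]);print('tin',e,ray(f,e[0],.016))
E
```

```text
box eye [[300.0, 160.0], [348.0, 160.0], [346.0, 231.0], [299.0, 231.0]] c [ 0.5485 -0.0159  0.034 ] sides [0.0682, 0.042, 0.0681, 0.0449] yaw -1.0
box sub [[298.79998779296875, 160.0], [347.3999938964844, 157.39999389648438], [344.5, 231.8000030517578], [297.5, 229.3000030517578]] c [ 0.5477 -0.017   0.034 ] sides [0.0665, 0.0425, 0.0713, 0.045] yaw -1.42
hold eye [[92.0, 150.0], [228.0, 150.0], [241.0, 239.0], [116.0, 240.0]] c [ 0.5509 -0.1599  0.028 ] sides [0.0886, 0.1207, 0.0875, 0.124] yaw 1.11
hold sub [[90.0999984741211, 149.5], [228.0, 150.0], [241.0, 239.0], [114.5, 240.3000030517578]] c [ 0.5509 -0.1607  0.028 ] sides [0.0893, 0.1222, 0.0875, 0.1256] yaw 1.1
bin eye [[413.0, 131.0], [582.0, 128.0], [549.0, 262.0], [421.0, 265.0]] c [0.5476 0.1279 0.05  ] sides [0.1231, 0.1328, 0.1206, 0.1185] yaw 6.29
bin sub [[411.8999938964844, 129.5], [584.0, 128.1999969482422], [548.7000122070312, 260.70001220703125], [420.3999938964844, 267.5]] c [0.5477 0.1278 0.05  ] sides [0.127, 0.1354, 0.1191, 0.1183] yaw 5.9
tin ((206.0100860595703, 26.2487735748291), (14.323110580444336, 18.864185333251953), 80.42660522460938) [[ 0.40864127 -0.11152771  0.016     ]]
```

The box stands at about (0.548, -0.016) with yaw about -1°, in line with the holder and mid-gap to within 3 mm. Next, the tin at (0.423, -0.107).

```bash
python3 -m creep '[[0,-22.6,-32,0],[0,-22.6,-32,0],[0,-22.6,-32,0],[0,-18,-25,0],[0,0,0,0],[30,0,0,0],[25,0,0,0],[0,0,0,0],[0,0,0,0]]' 0
```

```text
time: 11.73
tcp_pos: [0.4269, -0.1038, 0.0577]
tcp_rot: [[0.022, -0.002, 1.0], [0.003, 1.0, 0.002], [-1.0, 0.003, 0.022]]
ft_force: [0.9, -0.9, 1.2]
finger_gap: 0.0852
```

```bash
python3 -m creep '[[20,-3.2,-5,0],[20,0,-2,0],[0,0,0,0],[0,0,0,0]]' 0; python3 -m creep '[[10,0,-3,0],[0,0,0,0],[0,0,0,0]]'
```

```text
time: 12.07
tcp_pos: [0.4235, -0.1069, 0.0191]
tcp_rot: [[0.024, -0.004, 1.0], [0.003, 1.0, 0.004], [-1.0, 0.003, 0.024]]
ft_force: [1.0, -0.6, 0.3]
finger_gap: 0.0855
time: 12.32
tcp_pos: [0.4232, -0.1075, 0.0113]
tcp_rot: [[0.027, -0.005, 1.0], [0.001, 1.0, 0.005], [-1.0, 0.001, 0.027]]
ft_force: [0.2, -0.3, -0.2]
finger_gap: 0.085
```

```bash
python3 -m creep '[[12,0,-1,0],[0,0,0,0],[0,0,0,0]]' 0; python3 -m creep '[[11,0,-1,0],[0,0,0,0],[0,0,0,0],[0,0,0,0]]'
```

```text
time: 12.57
tcp_pos: [0.4247, -0.1083, 0.0015]
tcp_rot: [[0.031, -0.006, 0.999], [-0.001, 1.0, 0.006], [-1.0, -0.001, 0.031]]
ft_force: [-0.9, 0.4, -0.5]
finger_gap: 0.0855
time: 12.9
tcp_pos: [0.4259, -0.1092, -0.0068]
tcp_rot: [[0.034, -0.006, 0.999], [-0.003, 1.0, 0.006], [-0.999, -0.003, 0.034]]
ft_force: [0.7, -0.7, -0.3]
finger_gap: 0.0854
```

```bash
python3 -m creep '[[6,2,-2,0],[0,0,0,0],[0,0,0,0]]' 0; python3 -m creep '[[0,0,0,0],[0,0,0,0],[0,0,0,0],[0,0,0,0],[0,0,0,0]]' 1 30
```

```text
time: 13.15
tcp_pos: [0.4251, -0.1076, -0.0119]
tcp_rot: [[0.036, -0.006, 0.999], [-0.004, 1.0, 0.006], [-0.999, -0.005, 0.036]]
ft_force: [-0.5, 0.1, -0.3]
finger_gap: 0.0851
time: 13.57
tcp_pos: [0.4252, -0.1076, -0.0115]
tcp_rot: [[0.036, -0.007, 0.999], [-0.004, 1.0, 0.007], [-0.999, -0.005, 0.036]]
ft_force: [0.0, -0.7, 2.7]
finger_gap: 0.0383
```

```bash
python3 -m creep '[[-20,0,0,0],[-30,0,0,0],[-33,0,0,0],[0,0,0,0],[0,22,31,0],[0,22,31,0],[0,22,31,0],[0,15,20,0],[0,0,0,0],[0,0,0,0]]' 1 35; python3 -c "
from h import *
f=grab('wrist','w5')
c=cv2.resize(f['pixels'][120:350,90:490],None,fx=2,fy=2,interpolation=cv2.INTER_CUBIC);cv2.imwrite('pics/w5c.png',c[:,:,::-1])"
```

```text
time: 14.4
tcp_pos: [0.5378, -0.0229, 0.076]
tcp_rot: [[0.035, -0.0, 0.999], [-0.003, 1.0, 0.0], [-0.999, -0.003, 0.035]]
ft_force: [-0.4, -0.4, -0.7]
finger_gap: 0.0379
```

View pics/w5c.png

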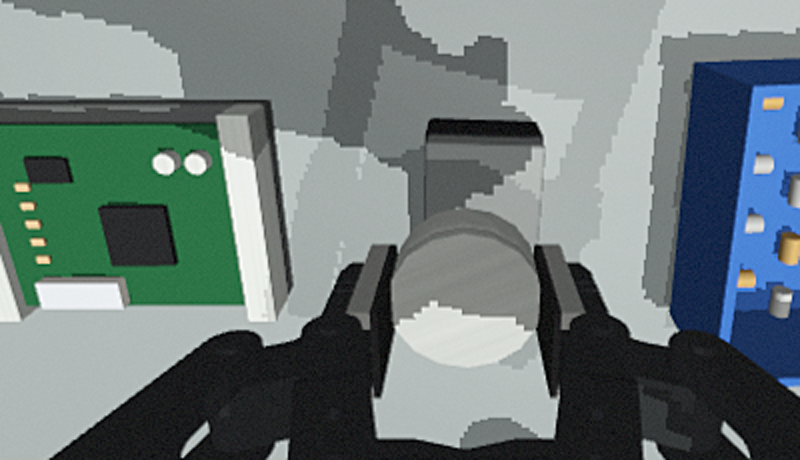

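Run:
```python
from h import *
from plant import robot
f=load('w5'); T=robot.get_obs()['tcp_pos']
d=.150; uv=np.array([323,268.5,1.]); X=f['R'].T@(np.linalg.inv(f['mtx'])@uv*d-f['t']); print('tin top',X.round(4),'rel',(X-T).round(4))
w=ray(f,[(303.5,191),(361.5,191)],.034); print('box front',w.round(4).tolist(),w.mean(0)+[.034,0,0])
h=ray(f,[(90+250/2,120+103/2),(90+275/2,120+320/2)],.028);print('rail outer',h.round(4).tolist())
```

```text
tin top [ 0.5387 -0.0225  0.0975] rel [0.0012 0.0005 0.0215]
box front [[0.5146, -0.0368, 0.034], [0.5146, 0.0053, 0.034]] [ 0.5486188  -0.01572099  0.034     ]
rail outer [[0.5016, -0.1017, 0.028], [0.5952, -0.1032, 0.028]]
```

```bash
python3 -m creep '[[0,6.5,10.5,0],[0,0,0,0],[20,0,0,0],[12,0,0,0],[0,0,0,0],[0,0,0,0]]'
```

```text
time: 14.95
tcp_pos: [0.5433, -0.0197, 0.0409]
tcp_rot: [[0.029, 0.004, 1.0], [-0.003, 1.0, -0.004], [-1.0, -0.003, 0.029]]
ft_force: [0.2, 0.1, -0.1]
finger_gap: 0.0379
```

```bash
python3 -m creep '[[0,4,6,0],[0,0,0,0],[0,0,0,0]]';  python3 -m creep '[[11,0,0,0],[0,0,0,0],[0,0,0,0]]'
```

```text
time: 15.2
tcp_pos: [0.549, -0.0164, 0.0418]
tcp_rot: [[0.028, 0.006, 1.0], [-0.003, 1.0, -0.006], [-1.0, -0.003, 0.028]]
ft_force: [0.0, 0.2, -0.6]
finger_gap: 0.0381
time: 15.45
tcp_pos: [0.5509, -0.0167, 0.0314]
tcp_rot: [[0.032, 0.005, 0.999], [-0.004, 1.0, -0.005], [-0.999, -0.004, 0.032]]
ft_force: [1.3, -0.0, -0.6]
finger_gap: 0.0379
```

```bash
python3 -m creep '[[5,0,-2.5,0],[0,0,0,0],[0,0,0,0]]';  python3 -m creep '[[3,0,0,0],[0,0,0,0],[0,0,0,0]]'
```

```text
time: 15.7
tcp_pos: [0.5481, -0.0166, 0.0255]
tcp_rot: [[0.031, 0.005, 1.0], [-0.004, 1.0, -0.005], [-1.0, -0.004, 0.031]]
ft_force: [0.2, -0.3, -0.9]
finger_gap: 0.0381
time: 15.95
tcp_pos: [0.5486, -0.0167, 0.0227]
tcp_rot: [[0.032, 0.005, 0.999], [-0.004, 1.0, -0.005], [-0.999, -0.004, 0.032]]
ft_force: [0.3, 0.0, -0.0]
finger_gap: 0.0382
```

```bash
python3 -m creep '[[1.5,0,0,0],[0,0,0,0],[0,0,0,0]]'
```

```text
time: 16.2
tcp_pos: [0.5492, -0.0167, 0.0232]
tcp_rot: [[0.033, 0.005, 0.999], [-0.004, 1.0, -0.004], [-0.999, -0.004, 0.033]]
ft_force: [-1.6, -0.1, -1.4]
finger_gap: 0.0381
```

```bash
python3 -m creep '[[0,0,0,0],[0,0,0,0],[0,0,0,0],[0,0,0,0],[-15,0,0,0],[-30,0,0,0],[-35,0,0,0],[-40,0,0,0],[0,0,0,0],[0,0,0,0]]' 0; python3 -m creep '[[0,-32,-26,0],[0,-32,-26,0],[0,-32,-26,0],[0,-32,-26,0],[0,-32,-26,0],[0,0,0,0],[0,0,0,0]]'; python3 -c "
from h import *
f=grab('wrist','w6')"
```

```text
time: 17.03
tcp_pos: [0.5427, -0.0158, 0.1446]
tcp_rot: [[0.026, 0.005, 1.0], [-0.002, 1.0, -0.005], [-1.0, -0.002, 0.026]]
ft_force: [-0.6, 0.1, -1.2]
finger_gap: 0.0853
time: 17.62
tcp_pos: [0.4089, -0.1797, 0.1392]
tcp_rot: [[0.03, 0.001, 1.0], [-0.003, 1.0, -0.001], [-1.0, -0.003, 0.03]]
ft_force: [0.9, -0.2, 0.5]
finger_gap: 0.0855
```

View pics/w6.png

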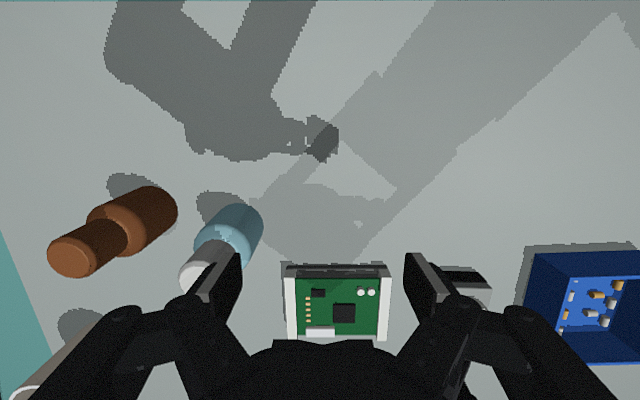

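The dispenser shoulder is at about (226,243) and its cap top at about (200,277), with the brown look-alike to its left and the holder at (335,303). I compute the position from both cameras.

Run:
```python
from h import *
f=load('w6'); t=load('top0'); T=lambda q:np.array(q)/2.9+[215,140]
print('top cap',ray(t,T((642,274)),.112),'body',ray(t,T((628,279)),.06))
for p in [(.455,-.28,0),(.45,-.28,0)]: print(proj(t,[p,(p[0],p[1],.112)]))
for c in blobs(f,(85,45,40),(106,255,255),(150,180,300,300))[:1]:
    r=cv2.minAreaRect(c); print(r, c[:,0].min(0),c[:,0].max(0))
print(ray(load('w1'),[(35,226)],.112), ray(f,[(197,280)],.112))
X=ray(t,T((642,274)),.112)[0]
for z,r in((0,.027),(.062,.027),(.112,.018)):
    print(z,proj(f,[(X[0],X[1],z),(X[0],X[1]-r,z),(X[0],X[1]+r,z),(X[0]-r,X[1],z),(X[0]+r,X[1],z)]).round().tolist())
```

```text
top cap [[ 0.45360747 -0.27167457  0.112     ]] body [[ 0.4525852  -0.26784682  0.06      ]]
[[431.97432086 236.75094322]
 [439.41381541 233.93039248]]
[[432.04262857 238.44056797]
 [439.49153601 235.75831161]]
((229.6130828857422, 231.6579132080078), (61.304527282714844, 62.4849967956543), 19.885164260864258) [193 203] [263 269]
[[ 0.44576395 -0.2526673   0.112     ]] [[ 0.45119689 -0.27459643  0.112     ]]
0 [[242.0, 223.0], [218.0, 223.0], [266.0, 223.0], [240.0, 201.0], [244.0, 245.0]]
0.062 [[224.0, 250.0], [195.0, 250.0], [253.0, 250.0], [220.0, 223.0], [227.0, 275.0]]
0.112 [[201.0, 283.0], [178.0, 283.0], [225.0, 283.0], [198.0, 262.0], [205.0, 302.0]]
```

The model points from the top-camera cap fit the wrist mask within 2 px, so the dispenser is at (0.454, -0.273). I take it by the cap.

```bash
python3 -m creep '[[0,-31,15,0],[0,-31,15,0],[0,-31,15,0],[0,0,0,0],[0,0,0,0]]' 0
```

```text
time: 18.08
tcp_pos: [0.4582, -0.2695, 0.1365]
tcp_rot: [[0.026, -0.008, 1.0], [0.002, 1.0, 0.008], [-1.0, 0.002, 0.026]]
ft_force: [0.1, 0.7, -0.2]
finger_gap: 0.0856
```

```bash
python3 -m creep '[[0,-3.5,-6,0],[25,0,0,0],[25,0,-2,0],[0,0,0,0],[0,0,0,0]]' 0; python3 -m creep '[[20,0,-2,0],[0,0,0,0],[0,0,0,0]]' 0
```

```text
time: 18.5
tcp_pos: [0.4524, -0.2672, 0.0848]
tcp_rot: [[0.025, -0.017, 1.0], [0.003, 1.0, 0.017], [-1.0, 0.003, 0.025]]
ft_force: [1.2, 0.1, 0.5]
finger_gap: 0.0855
time: 18.75
tcp_pos: [0.4518, -0.2657, 0.0677]
tcp_rot: [[0.027, -0.021, 0.999], [0.002, 1.0, 0.021], [-1.0, 0.001, 0.027]]
ft_force: [0.4, -0.7, 0.9]
finger_gap: 0.0854
```

```bash
python3 -m creep '[[7,-7,2,0],[0,0,0,0],[0,0,0,0]]' 0; python3 -m creep '[[0,-1,0,0],[0,0,0,0]]' 0
```

```text
time: 19.0
tcp_pos: [0.4562, -0.2741, 0.0642]
tcp_rot: [[0.031, -0.022, 0.999], [-0.002, 1.0, 0.022], [-1.0, -0.002, 0.031]]
ft_force: [-0.2, 0.4, 0.7]
finger_gap: 0.0853
time: 19.17
tcp_pos: [0.457, -0.2762, 0.0655]
tcp_rot: [[0.032, -0.022, 0.999], [-0.003, 1.0, 0.022], [-0.999, -0.004, 0.032]]
ft_force: [0.8, 1.2, -0.6]
finger_gap: 0.0851
```

```bash
python3 -m creep '[[5,2.5,-3,0],[0,0,0,0],[0,0,0,0],[0,0,0,0]]' 0; python3 -m creep '[[0,0,0,0],[0,0,0,0],[0,0,0,0],[0,0,0,0],[0,0,0,0],[0,0,0,0]]' 1 40;  python3 -m creep '[[-10,0,0,0],[-10,0,0,0],[0,0,0,0],[0,0,0,0]]'
```

```text
time: 19.5
tcp_pos: [0.4539, -0.2738, 0.0605]
tcp_rot: [[0.033, -0.021, 0.999], [-0.004, 1.0, 0.021], [-0.999, -0.004, 0.033]]
ft_force: [0.3, -0.0, 0.3]
finger_gap: 0.0851
time: 20.0
tcp_pos: [0.4539, -0.2738, 0.0606]
tcp_rot: [[0.033, -0.021, 0.999], [-0.004, 1.0, 0.021], [-0.999, -0.004, 0.033]]
ft_force: [-0.4, -0.3, -1.1]
finger_gap: 0.0351
time: 20.33
tcp_pos: [0.4522, -0.2726, 0.0814]
tcp_rot: [[0.03, -0.022, 0.999], [-0.001, 1.0, 0.022], [-1.0, -0.002, 0.03]]
ft_force: [0.1, -0.0, -2.9]
finger_gap: 0.0352
```

```bash
python3 -m creep '[[-20,0,0,0],[-5,0,20,0],[0,0,36,0],[0,0,36,0],[0,0,36,0],[0,0,36,0],[0,0,20,0],[0,0,0,0],[0,0,0,0]]';python3 -m creep '[[0,0,0,1.2],[0,30,2,0],[0,30,0,0],[0,25,0,0],[0,0,0,0],[0,0,0,0],[0,0,0,0]]'
```

```text
time: 21.08
tcp_pos: [0.641, -0.2667, 0.1109]
tcp_rot: [[0.028, -0.019, 0.999], [0.001, 1.0, 0.019], [-1.0, 0.0, 0.028]]
ft_force: [-0.6, 0.3, -3.3]
finger_gap: 0.0352
time: 21.67
tcp_pos: [0.6349, -0.1804, 0.1082]
tcp_rot: [[0.02, 0.015, 1.0], [0.003, 1.0, -0.015], [-1.0, 0.003, 0.02]]
ft_force: [0.3, -0.6, -3.0]
finger_gap: 0.0348
```

```bash
python3 -m creep '[[0,16,18,0],[0,0,0,0],[0,0,0,0]]';python3 -m creep '[[15,0,0,0],[15,0,0,0],[0,0,0,0],[0,0,0,0]]'
```

```text
time: 21.92
tcp_pos: [0.6516, -0.1678, 0.1088]
tcp_rot: [[0.019, 0.021, 1.0], [0.002, 1.0, -0.021], [-1.0, 0.003, 0.019]]
ft_force: [-0.6, 0.1, -3.5]
finger_gap: 0.0348
time: 22.25
tcp_pos: [0.6511, -0.1715, 0.0764]
tcp_rot: [[0.02, 0.025, 0.999], [0.001, 1.0, -0.025], [-1.0, 0.002, 0.02]]
ft_force: [0.0, 0.5, -1.7]
finger_gap: 0.0348
```

```bash
python3 -c "
from h import *
f=grab('wrist','w7')"
```

```text
(no output)
```

View pics/w7.png

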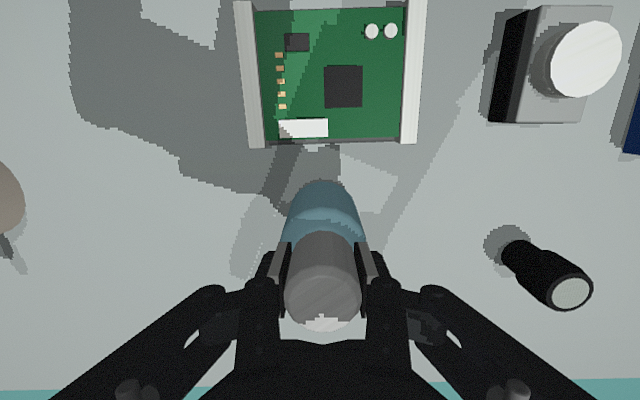

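The bottle is held behind the holder, with the rails' rear outer corners at (249,147) and (417,142) and the bottle's front bottom edge at (325,181). The tin sits on the box and the eyepiece is clear.

Run:
```python
from m import *
f=load('w7'); h=ray(f,[(249,147),(417,142),(236,1),(428,1)],.028); print('rear',h.round(4).tolist(),'mid',h[:2].mean(0).round(4)); print('bottle front',ray(f,[(325,181)],.016).round(4), 'should have TCP.x-.027=',.6511-.027)
c=blobs(f,(0,0,170),(180,40,255),(540,10,630,105))
for k in c[:1]:
  e=cv2.fitEllipse(k);print(e,'tin',ray(f,e[0],.05))
print('box',ray(f,[(533,6),(501,122),(582,124)],.034).round(4).tolist())
```

```text
rear [[0.5952, -0.2224, 0.028], [0.5947, -0.1029, 0.028], [0.5068, -0.2207, 0.028], [0.5098, -0.1032, 0.028]] mid [ 0.5949 -0.1627  0.028 ]
bottle front [[ 0.6246 -0.1687  0.016 ]] should have TCP.x-.027= 0.6241
((594.3670654296875, 59.455841064453125), (76.62257385253906, 98.98455047607422), 28.928531646728516) tin [[ 0.54756559 -0.01151967  0.05      ]]
box [[0.5157, -0.0423, 0.034], [0.5821, -0.0494, 0.034], [0.5848, 0.0056, 0.034]]
```

```bash
python3 -m creep '[[6,8,1,0],[0,0,0,0],[0,0,0,0]]';python3 -m creep '[[6,0,0,0],[0,0,0,0],[0,0,0,0]]'
```

```text
time: 22.55
tcp_pos: [0.6519, -0.1637, 0.0699]
tcp_rot: [[0.019, 0.027, 0.999], [0.001, 1.0, -0.027], [-1.0, 0.002, 0.019]]
ft_force: [0.2, -0.3, -3.4]
finger_gap: 0.0352
time: 22.8
tcp_pos: [0.6527, -0.1634, 0.0643]
tcp_rot: [[0.021, 0.026, 0.999], [0.001, 1.0, -0.026], [-1.0, 0.001, 0.021]]
ft_force: [-0.1, -0.3, -2.7]
finger_gap: 0.0349
```

```bash
python3 -m creep '[[2.5,0,0,0],[0,0,0,0],[0,0,0,0]]';python3 -m creep '[[1.5,0,0,0],[0,0,0,0],[0,0,0,0]]'
```

```text
time: 23.05
tcp_pos: [0.653, -0.1634, 0.0619]
tcp_rot: [[0.021, 0.026, 0.999], [0.0, 1.0, -0.026], [-1.0, 0.001, 0.021]]
ft_force: [-0.1, 1.1, -2.9]
finger_gap: 0.0351
time: 23.3
tcp_pos: [0.6536, -0.1638, 0.0611]
tcp_rot: [[0.023, 0.026, 0.999], [-0.0, 1.0, -0.026], [-1.0, 0.0, 0.023]]
ft_force: [-0.2, 0.0, -1.8]
finger_gap: 0.0351
```

```bash
python3 -m creep '[[1.2,0,0,0],[0,0,0,0],[0,0,0,0]]'; python3 -m creep '[[0,0,0,0],[0,0,0,0],[0,0,0,0],[0,0,0,0],[-15,0,0,0],[-30,0,0,0],[-35,0,0,0],[-30,0,0,0],[0,0,0,0],[0,0,0,0]]' 0; python3 -m creep '[[0,32,-23,0],[0,32,-23,0],[0,32,-23,0],[0,32,-23,0],[0,32,-23,0],[0,32,-23,0],[0,32,-23,0],[0,32,-23,0],[0,32,-23,0],[0,32,-23,0],[0,0,0,0],[0,0,0,0]]'; python3 -c "
from h import *
f=grab('wrist','w8')"
```

```text
time: 23.55
tcp_pos: [0.6543, -0.164, 0.0611]
tcp_rot: [[0.024, 0.026, 0.999], [-0.001, 1.0, -0.026], [-1.0, -0.0, 0.024]]
ft_force: [0.1, 0.7, -2.3]
finger_gap: 0.0351
time: 24.38
tcp_pos: [0.6515, -0.1641, 0.1804]
tcp_rot: [[0.025, 0.026, 0.999], [-0.001, 1.0, -0.026], [-1.0, -0.001, 0.025]]
ft_force: [-0.5, 0.1, -0.4]
finger_gap: 0.0852
time: 25.38
tcp_pos: [0.4177, 0.1724, 0.1709]
tcp_rot: [[0.026, 0.03, 0.999], [-0.003, 1.0, -0.03], [-1.0, -0.003, 0.026]]
ft_force: [0.8, -0.6, 0.5]
finger_gap: 0.0857
```

View pics/w8.png

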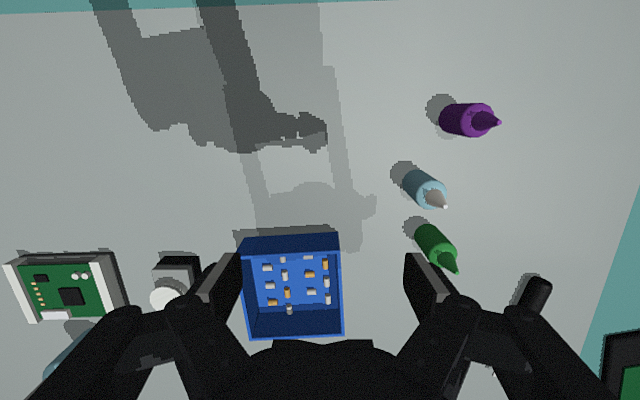

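The light-blue dropper is at body top (431,195) and nozzle tip (445,205), between purple (466,120) and green (438,245).

Run:
```python
from h import *
f=load('w8'); t=load('top0')
print('tip',ray(f,[(446,205)],.088),'shoulder',ray(f,[(431,195)],.054))
print('topcam tip',ray(t,[(215+74/2.9,140+315/2.9)],.07))
for c in blobs(f,(85,45,40),(106,255,255),(395,160,460,215))[:1]: print(c[:,0].min(0),c[:,0].max(0))
for X in [(.428,.287),(.43,.283)]:
  for z,r in((0,.016),(.054,.016),(.088,.001)):
    print(X,z,proj(f,[(X[0],X[1],z),(X[0],X[1]-r,z),(X[0],X[1]+r,z),(X[0]-r,X[1],z),(X[0]+r,X[1],z)]).round().tolist())
print('green',ray(f,[(457,272)],.088),'purple',ray(f,[(500,121)],.088))
```

```text
tip [[0.42279212 0.28255938 0.088     ]] shoulder [[0.42413594 0.28174559 0.054     ]]
topcam tip [[0.42444029 0.27398911 0.07      ]]
[402 169] [446 209]
(0.428, 0.287) 0 [[419.0, 184.0], [405.0, 185.0], [432.0, 184.0], [420.0, 171.0], [417.0, 197.0]]
(0.428, 0.287) 0.054 [[436.0, 198.0], [420.0, 199.0], [452.0, 198.0], [437.0, 183.0], [434.0, 213.0]]
(0.428, 0.287) 0.088 [[450.0, 210.0], [449.0, 210.0], [451.0, 210.0], [450.0, 209.0], [450.0, 211.0]]
(0.43, 0.283) 0 [[415.0, 186.0], [402.0, 186.0], [428.0, 186.0], [416.0, 173.0], [414.0, 199.0]]
(0.43, 0.283) 0.054 [[432.0, 200.0], [416.0, 201.0], [447.0, 200.0], [433.0, 185.0], [430.0, 215.0]]
(0.43, 0.283) 0.088 [[446.0, 213.0], [444.0, 213.0], [447.0, 212.0], [446.0, 211.0], [445.0, 214.0]]
green [[0.49277662 0.30122104 0.088     ]] purple [[0.35160231 0.31793617 0.088     ]]
```

```bash
python3 -m creep '[[0,36,1,-1.7],[0,36,1,0],[0,33,1,0],[0,0,0,0],[30,0,0,0],[0,0,0,0],[0,0,0,0]]' 0
```

```text
time: 26.02
tcp_pos: [0.4317, 0.2742, 0.1408]
tcp_rot: [[0.029, 0.013, 0.999], [-0.005, 1.0, -0.013], [-1.0, -0.004, 0.03]]
ft_force: [0.2, 0.1, 1.2]
finger_gap: 0.0855
```

```bash
python3 -m creep '[[20,7,-8,0],[25,0,-2,0],[0,0,0,0],[0,0,0,0]]' 0; python3 -m creep '[[25,0,-2,0],[15,0,-2,0],[0,0,0,0],[0,0,0,0]]'
```

```text
time: 26.35
tcp_pos: [0.4279, 0.2775, 0.0987]
tcp_rot: [[0.033, 0.021, 0.999], [-0.005, 1.0, -0.02], [-0.999, -0.004, 0.033]]
ft_force: [0.5, 0.4, 0.3]
finger_gap: 0.0854
time: 26.68
tcp_pos: [0.4316, 0.2764, 0.0653]
tcp_rot: [[0.042, 0.025, 0.999], [-0.002, 1.0, -0.025], [-0.999, -0.001, 0.042]]
ft_force: [0.7, 0.1, -0.1]
finger_gap: 0.0854
```

```bash
python3 -m creep '[[20,4.5,-8,-1.4],[0,0,0,0],[0,0,0,0]]' 0; python3 -m creep '[[20,0,-3,0],[0,0,0,0],[0,0,0,0]]'
```

```text
time: 26.93
tcp_pos: [0.4296, 0.2817, 0.051]
tcp_rot: [[0.05, 0.002, 0.999], [0.0, 1.0, -0.002], [-0.999, 0.0, 0.05]]
ft_force: [0.1, 0.9, 0.9]
finger_gap: 0.0858
time: 27.18
tcp_pos: [0.4321, 0.2826, 0.0365]
tcp_rot: [[0.057, 0.003, 0.998], [0.003, 1.0, -0.003], [-0.998, 0.003, 0.057]]
ft_force: [1.0, 0.2, -0.1]
finger_gap: 0.0854
```

```bash
python3 -m creep '[[12,0,-8,0],[0,0,0,0],[0,0,0,0],[0,0,0,0]]' 0; python3 -m creep '[[13,0,-3,0],[0,0,0,0],[0,0,0,0],[0,0,0,0]]'
```

```text
time: 27.52
tcp_pos: [0.4293, 0.2838, 0.0301]
tcp_rot: [[0.064, 0.004, 0.998], [0.005, 1.0, -0.004], [-0.998, 0.005, 0.064]]
ft_force: [-0.2, -0.1, -0.3]
finger_gap: 0.0857
time: 27.85
tcp_pos: [0.431, 0.2849, 0.0213]
tcp_rot: [[0.07, 0.004, 0.998], [0.007, 1.0, -0.005], [-0.998, 0.007, 0.07]]
ft_force: [0.3, -0.4, 0.2]
finger_gap: 0.0859
```

```bash
python3 -m creep '[[9,-3,-4,0],[0,0,0,0],[0,0,0,0]]' 0; python3 -m creep '[[0,0,0,0],[0,0,0,0],[0,0,0,0],[0,0,0,0],[0,0,0,0],[0,0,0,0]]' 1 30
```

```text
time: 28.1
tcp_pos: [0.4289, 0.2822, 0.0129]
tcp_rot: [[0.073, 0.004, 0.997], [0.008, 1.0, -0.005], [-0.997, 0.008, 0.073]]
ft_force: [0.6, -0.3, 0.2]
finger_gap: 0.0853
time: 28.6
tcp_pos: [0.4289, 0.2821, 0.0131]
tcp_rot: [[0.073, 0.004, 0.997], [0.008, 1.0, -0.005], [-0.997, 0.008, 0.073]]
ft_force: [0.3, -0.1, -0.1]
finger_gap: 0.031
```

```bash
python3 -m creep '[[-20,0,0,0],[-35,0,0,0],[-35,0,0,0],[-20,0,0,0],[0,-38,5,0],[0,-38,5,0],[0,-38,5,0],[0,-38,5,0],[0,-38,5,0],[0,-38,5,0],[0,-38,5,0],[0,-38,5,0]]' 1 40; python3 -m creep '[[0,-38,5,0],[0,-38,5,0],[0,-38,5,0],[0,-38,5,0],[0,0,0,0],[0,0,0,0]]'
```

```text
time: 29.6
tcp_pos: [0.4599, -0.0273, 0.1296]
tcp_rot: [[0.076, -0.013, 0.997], [0.009, 1.0, 0.012], [-0.997, 0.008, 0.076]]
ft_force: [1.8, 0.9, -0.6]
finger_gap: 0.0307
time: 30.1
tcp_pos: [0.4814, -0.1956, 0.1308]
tcp_rot: [[0.079, -0.004, 0.997], [0.005, 1.0, 0.003], [-0.997, 0.004, 0.079]]
ft_force: [-1.3, -0.8, -0.9]
finger_gap: 0.0309
```

```bash
python3 -m creep '[[0,-37,0,0],[0,-36,0,0],[0,0,35,0],[0,0,35,0],[0,0,0,0],[30,0,0,0],[25,0,0,0],[0,0,0,0],[0,0,0,0]]'; python3 -c "
from h import *
f=grab('wrist','w9')
cv2.imwrite('pics/w9c.png',cv2.resize(f['pixels'][100:350,150:550],None,fx=2,fy=2,interpolation=cv2.INTER_CUBIC)[:,:,::-1])"
```

```text
time: 30.85
tcp_pos: [0.5576, -0.2659, 0.0783]
tcp_rot: [[0.077, -0.004, 0.997], [0.007, 1.0, 0.004], [-0.997, 0.006, 0.077]]
ft_force: [0.2, -0.4, -0.5]
finger_gap: 0.031
```

View pics/w9c.png

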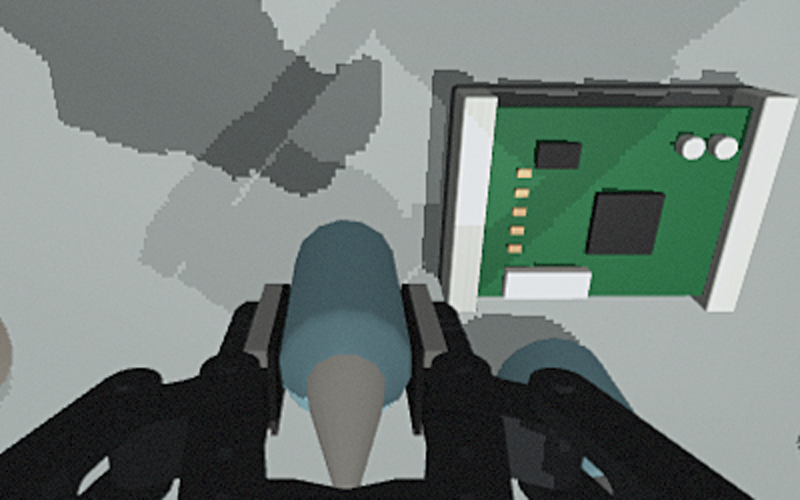

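The view shows the dropper held upright, right of the holder. The holder's rail corners, in crop pixels, are (464,97), (797,97), (736,311) and (447,311).

Run:
```python
from m import *
meas('w9',[('hold',.028,[(382,148.5),(548.5,148.5),(518,255.5),(373.5,255.5)])])
f=load('w9'); print(ray(f,[(382,148.5),(373.5,255.5)],.028).round(4).tolist())
# bottle: bottom front rim at crop (345,221)
print('bottom front rim',ray(f,[(150+345/2,100+221/2)],.065))
```

```text
hold eye [[382.0, 148.5], [548.5, 148.5], [518.0, 255.5], [373.5, 255.5]] c [ 0.5511 -0.1632  0.028 ] sides [0.0891, 0.1192, 0.0894, 0.1208] yaw 0.82
hold sub [[382.5, 147.8000030517578], [548.5, 148.60000610351562], [516.2999877929688, 255.3000030517578], [373.5, 255.5]] c [ 0.5509 -0.1635  0.028 ] sides [0.0896, 0.1189, 0.0891, 0.1193] yaw 0.23
[[0.5067, -0.2234, 0.028], [0.5957, -0.223, 0.028]]
bottom front rim [[ 0.53873863 -0.26591103  0.065     ]]
```

```bash
python3 -m creep '[[15,-3.5,-5,0],[20,0,-2,0],[0,0,0,0],[0,0,0,0]]'; python3 -m creep '[[14,0,-3,0],[0,0,0,0],[0,0,0,0]]'
```

```text
time: 31.23
tcp_pos: [0.5554, -0.2689, 0.0488]
tcp_rot: [[0.082, -0.007, 0.997], [0.003, 1.0, 0.007], [-0.997, 0.002, 0.082]]
ft_force: [0.5, 0.2, -0.4]
finger_gap: 0.0309
time: 31.48
tcp_pos: [0.5559, -0.2701, 0.0403]
tcp_rot: [[0.087, -0.008, 0.996], [-0.001, 1.0, 0.008], [-0.996, -0.002, 0.087]]
ft_force: [0.7, -0.0, -0.3]
finger_gap: 0.0308
```

```bash
python3 -m creep '[[14,0.5,-3,0],[0,0,0,0],[0,0,0,0]]'; python3 -m creep '[[10,0.5,-2,0],[0,0,0,0],[0,0,0,0]]'
```

```text
time: 31.73
tcp_pos: [0.557, -0.2714, 0.0316]
tcp_rot: [[0.093, -0.008, 0.996], [-0.005, 1.0, 0.009], [-0.996, -0.006, 0.093]]
ft_force: [0.3, -0.1, -0.6]
finger_gap: 0.0307
time: 31.98
tcp_pos: [0.5576, -0.272, 0.0241]
tcp_rot: [[0.096, -0.008, 0.995], [-0.008, 1.0, 0.009], [-0.995, -0.009, 0.096]]
ft_force: [0.3, -0.2, -0.5]
finger_gap: 0.0308
```

```bash
python3 -m creep '[[6,3,-4,0],[0,0,0,0],[0,0,0,0]]'; python3 -m creep '[[4,0.5,-1.5,0],[0,0,0,0],[0,0,0,0]]'
```

```text
time: 32.23
tcp_pos: [0.5541, -0.269, 0.0176]
tcp_rot: [[0.097, -0.008, 0.995], [-0.008, 1.0, 0.009], [-0.995, -0.009, 0.097]]
ft_force: [-0.1, 0.5, -0.4]
finger_gap: 0.0307
time: 32.48
tcp_pos: [0.5534, -0.2688, 0.0137]
tcp_rot: [[0.098, -0.008, 0.995], [-0.009, 1.0, 0.009], [-0.995, -0.01, 0.098]]
ft_force: [0.2, -0.2, -0.7]
finger_gap: 0.0308
```

```bash
python3 -m creep '[[0.8,0,0,0],[0,0,0,0]]'; python3 -m creep '[[0,0,0,0],[0,0,0,0],[0,0,0,0],[0,0,0,0]]' 0.5; python3 -m creep '[[-15,0,0,0],[-30,0,0,0],[-35,0,0,0],[-40,0,0,0],[-40,0,-30,0],[-20,0,-35,0],[0,0,-35,0],[0,0,-35,0],[0,20,-30,0],[0,20,-20,0],[0,0,0,0],[0,0,0,0]]'; python3 -c "
from h import *
f=grab('wrist','w10');t=grab('top','t10');s=grab('side','s10')
a=cv2.resize(t['pixels'][150:250,260:470],None,fx=3.2,fy=3.2,interpolation=cv2.INTER_CUBIC)
b=cv2.resize(f['pixels'][100:400],None,fx=1,fy=1)
H=np.zeros((600,800,3),np.uint8); H[:280,:]=cv2.resize(a,(588,280)) .shape and 0
H[:280,:588]=cv2.resize(a,(588,280)); H[290:590,:640]=b
H[:280,590:800]=s['pixels'][90:370,230:440]
cv2.imwrite('pics/fin.png',H[:,:,::-1])"
```

```text
time: 32.65
tcp_pos: [0.5538, -0.2689, 0.0136]
tcp_rot: [[0.098, -0.008, 0.995], [-0.009, 1.0, 0.009], [-0.995, -0.01, 0.098]]
ft_force: [-0.5, 0.3, 1.2]
finger_gap: 0.0304
time: 32.98
tcp_pos: [0.5537, -0.2689, 0.0133]
tcp_rot: [[0.098, -0.008, 0.995], [-0.009, 1.0, 0.009], [-0.995, -0.01, 0.098]]
ft_force: [-0.1, 0.2, 0.9]
finger_gap: 0.0429
time: 33.98
tcp_pos: [0.3496, -0.2284, 0.1744]
tcp_rot: [[0.097, -0.009, 0.995], [-0.014, 1.0, 0.01], [-0.995, -0.015, 0.097]]
ft_force: [0.9, 0.3, 0.8]
finger_gap: 0.0423
```

View pics/fin.png

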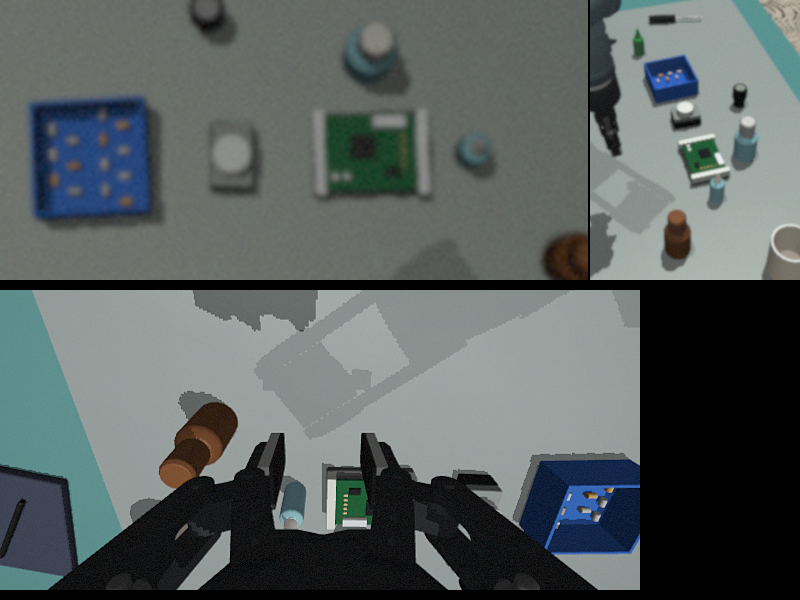

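The final picture shows everything upright: the tin on the box at (232,153), the dispenser behind the holder at (372,50) and the dropper right of it at (474,150). Last numeric check from the top view:

Run:
```python
from h import *
t=load('t10'); t0=load('top0'); T=lambda q:np.array(q)/2.8+[260,150]
for n,q,z in [('tin',(232.5,153.5),.05),('box',(232,155.5),.034),('disp cap',(377,41),.112),('dropper tip~',(478,146),.08)]: print(n,ray(t,T(q),z)[0].round(4))
h=ray(t,T([(314,110),(430,110),(432,194),(315,195)]),.028);print('holder',h.mean(0).round(4))
b=ray(t,T([(30,101),(149,97),(153,213),(35,218)]),.05);print('bin',b.mean(0).round(4),b.round(3).tolist())
hs=blobs(t,(85,45,40),(106,255,255),(370,155,450,215),8)
for c in hs[:3]: r=cv2.minAreaRect(c);print(r,ray(t,r[0],.03)[0].round(4))
d=cv2.absdiff(t['pixels'],t0['pixels']).max(2)
for n,(u,v) in {'eyepiece':(334,154),'screwdriver':(191,180),'mug':(500,172),'brown':(466,242),'green':(235,226),'purple':(229,274),'board':(393,205)}.items(): print(n,np.percentile(d[v-9:v+9,u-9:u+9],95))
```

```text
tin [ 0.5477 -0.0181  0.05  ]
box [ 0.5478 -0.0176  0.034 ]
disp cap [ 0.6503 -0.1637  0.112 ]
dropper tip~ [ 0.5475 -0.2657  0.08  ]
holder [ 0.5499 -0.1651  0.028 ]
bin [0.5464 0.1277 0.05  ] [[0.606, 0.192, 0.05], [0.608, 0.068, 0.05], [0.487, 0.065, 0.05], [0.484, 0.186, 0.05]]
((389.95489501953125, 171.01072692871094), (17.49175453186035, 13.954094886779785), 31.607501983642578) [ 0.6491 -0.1585  0.03  ]
((428.7500305175781, 203.75), (10.60660171508789, 11.31370735168457), 45.0) [ 0.5497 -0.269   0.03  ]
eyepiece 8.0
screwdriver 10.0
mug 8.0
brown 11.0
green 10.0
purple 9.0
board 11.0
```

```bash
python3 -c "
from plant import robot
print(robot.close_job())"
```

```text
the job is handed in; nothing more can be done
None
```

The job is handed in after about 34 s of the 104 s allowed, done in the order you gave, and everything looked upright in the final pictures.

**What the final top view measured:**

| Item | Result |
|---|---|
| Parts box | between the holder and the bin, within about 2 mm of both the gap's middle and the holder's centre line, turned about 1° |
| Tin | on the box, within about 1 mm of its centre |
| Dispenser | behind the holder, gap about 28–30 mm, centred within about 2 mm |
| Dropper | on the holder's right, gap about 28–30 mm, centred within about 2 mm |
| Eyepiece, screwdriver, mug, board and look-alikes | image change at noise level, so no sign that any of them moved |

**What failed or disagreed:**
- **First grasp:** it closed on air above the box. The fingertips stand about 27 mm farther back than the stated tool frame, so I worked to that offset afterwards. Nothing was touched.
- **Tool tilt:** descending moves tilted the tool by up to about 5.6°. The dropper was let go about 1.4° off upright and settled standing.
- **Camera spread:** the cameras disagree by about 2–5 mm, and the top view's holder corners read about 2 mm from the wrist view's. My corner readings of the bin from the wrist camera were rougher, up to about 15 mm out on one side.
- **Forces:** readings at the ends of moves stayed below about 4 N. I did not log them during the moves.

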